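# Reset the tripped breaker under a push-latch cover

## Task

The breaker of the bench power station has tripped. Press the blue push-latch cover in and let go so that it pops wide open, press the red breaker button inside fully down, then push the cover shut and press it in so that it latches and stays closed. Work with the fingertips only, without gripping anything, and leave the loose things on the bench as they are.

Things in the scene. Friction and masses are not known exactly. Their poses are not given: they have to be found in the camera images.
- station: Bench power station, a grey box bolted down, 200 x 200 mm, top 85 mm above the bench. Origin: centre of its underside; x to its back (its -x face has coloured sockets), y to the cover's hinge side, z up. In its flat, bare top is an opening 110 mm (x) by 103 mm (y) with a floor 50 mm down; the shut cover lies in it flush with the top.
- cover_hinge (a point): Point on the cover's hinge line, midway along it, fixed on the station at (0, 45, 81) mm of the station's frame; axes as the station's. The hinge line runs along x. The shut cover reaches from here 92 mm towards -y and is 104 mm wide along x, 6 mm thick, its outer face 4 mm above the hinge line.
- cover_pad (a point): Centre of the white 30 mm disc on the cover's outer face, the place to press: 68 mm from the hinge line, mid-width. Moves with the cover; z is the cover's outward normal, -y points from hinge to free edge. From open the cover is pushed here from the station's +y side, over and down. A weak spring lifts it (1 to 3 N at the disc).
- cover (a joint): Cover angle, rad: 0 shut and latched (within 0.01), 1.5 wide open, nearly upright. Push-push latch: pressed in past -0.05 (disc 4 mm down; hard stop at -0.08, 5.5 mm) and let go, it springs wide open by itself in about 1 s, once nothing is in its way. Swung down from open, pressed in to the stop and let go, it returns to 0 and stays; let go before that it springs open again.
- breaker_top (a point): Centre of the flat top of the red breaker button, 17 mm across, standing in the opening on a black round base (26 mm across, 22 mm tall), at (-18, -7) mm of the station's frame; with the button out its top is 65 mm above the bench, 20 mm below the station's top. z up.
- breaker (a joint): Breaker button travel in m: 0 tripped (out), 0.006 fully down (set). Needs about 3 N to move and stays where it is left.
- flux: Small amber bottle with red cap, 34 mm across, 75 mm tall, standing on the bench; origin at the centre of its underside. Leave alone.
- collar: Copper ring, 56 mm across, 22 mm tall, lying on the bench; origin at the centre of its underside. Leave alone.
- flange: Aluminium disc 66 mm across with a hub, 34 mm tall in all; origin at the centre of its underside. Leave alone.
- driver: Screwdriver with yellow handle, 160 mm long, lying on the bench on the hinge side of the station, along its own x (handle at -x); origin on its underside. Leave alone.

How it is judged:
By the outcome, as a careful person would: the job done as asked, in the order asked, and still so for the second after the job is handed in, with the robot touching nothing.
It also fails if it takes over 53 s, if anything falls off the work surface, if the arm or the gripper's body presses on something with over 40 N, if the wrist force passes 120 N, or if a joint passes its speed limit or range.

## Robot

A 6-joint arm with a two-finger parallel gripper is mounted at the origin on the work surface. World frame = base frame: x ahead of the robot, y to its left, z up, the work surface at z = 0. Lengths are in mm, angles in rad, forces in N, time in s.
With the tool pointing down it reaches from about 350 to 775 mm from the base axis. Payload 7.3 kg.
Tool frame: the origin (TCP) lies midway between the tips of the shut fingers; the grasp point (between the pads) lies 19 mm behind it (bot.tcp_to_grasp is the distance from the TCP to the grasp point, in mm); z points along the fingers, y is the line along which they close (so a half turn about z gives the same grasp; the last joint's range is limited). The gripper opens to 92 mm and grips with 3 to 60 N. Pads are 19 mm wide; open, the fingers measure 130 mm over their backs; the gripper's body (75 mm by 190 mm) begins 47 mm behind the grasp point.
Start: joints at [1.029, 0.342, 1.524, -0, 1.275, -0.146], TCP at [202.399, 484.437, 226.741] pointing down, gripper open.
Joint ranges: [-2.53, 2.53], [-0.77, 2.02], [0.04, 2.7], [-1, 4.14], [0.28, 2.66], [-3.11, 3.11]. Speed limits (rad/s): [2.57, 2.57, 3.14, 3.14, 3.14, 3.14].

## Interface

Orientations are given as [roll, pitch, yaw] about the fixed x, y, z axes, in that order (R = Rz(yaw) Ry(pitch) Rx(roll)).
In Python, from plant import bot, viewer gives the robot as it stands. The module is installed in compiled form; this text tells all that it offers.
- The arm moves only by the shell command python3 -m handwheel 'ROWS'. ROWS is text: rows parted by semicolons, each of 7 numbers parted by spaces: the shift along the tool's x, y, z scaled (see below), then the turn, a rotation vector about the tool's x, y, z scaled (see below), then the opening, from -1 (shut) to 1 (fully open), so that 0 is half open. In form: tx ty tz rx ry rz gripper; .... A call has 1 to 8 rows; each row is the pose to reach, as a shift and turn from the pose commanded when the call began, along the tool's axes at that moment, turning the shorter way round; what a row does not reach only later rows make up. The controller multiplies each number of a shift by 10 cm and each number of a turn by pi rad. A row lasts 1/12 s, in which the tool goes at most 41.7 mm and 7.16 degrees, less where a joint would pass 70% of its speed; a pose out of reach is approached as far as the arm can. A call with a number of a shift or a turn outside -1 to 1 is refused whole. A call with a gripper value outside its range is refused whole. The fingers move at their own pace and stop on an object; the grip force is fixed at half the most. Time passes only in rows, so rows that repeat a pose let the fingers close. It gives the time, the measured TCP pose, the force, the opening and the grip force at its end, in the units of the state.
- bot.get_obs(): the state, without advancing time (a new reading comes with each control period).
- viewer.capture(name): name is "scene" or "top" or "wrist"; returns a dict with "frame" (384x512x3 uint8, red, green, blue), "fov_y" (degrees; the focal length in pixels is half the picture's height over the tangent of half this angle, whatever the lens; pixels are square), "cx", "cy" (the principal point, pixels), "T" (4x4, takes a point from camera to world coordinates). Camera axes: x right, y down, z forward; pixel columns grow to the right and rows downward; lengths in mm; the calibration is good to about 2 mm. A picture is of the moment at which its call begins. There is no depth.
- bot.close_job(): hands the job in; it is judged then, once.
Trained networks look in a picture, given as the dict that the camera call returned (one of the last four; its "shot" number tells which), for a name from the list of things; names that differ only in an ending like _2 or _b are one class to them, and where a whole thing is asked for, a point or a joint stands for the part that bears it (a point fixed in the world has none). Each returns a list of dicts, best first, with "score" (0 to 1); they miss things now and then, are a little off and sometimes report something else, mostly with a low value. They report only what shows in the picture. A call takes as long as a camera call.
- viewer.recognise(target, picture): "centre" ([column, row] in pixels, amid what is visible of it).
- viewer.cut_out(target, picture): "pixels" (384x512 bool, what is visible of it) and "centre" ([column, row] in pixels, amid what is visible of it).
The state is a dict: "time": time; "joint_positions": joint angles; "dq": joint speeds; "tau": joint torques, N m; "tool_pos": TCP position; "tcp_rot": TCP orientation; "contact_force": force on the tool from outside, world axes, zero at the start; "moment": the same for the moment, N m; "grip_width": finger opening in mm; "finger_force": force on a finger pad.
Only numpy, scipy, OpenCV 4.12 (cv2) and the standard library are available. Lean on these libraries where they do the work, as an engineer would, in place of code of your own. Each camera call takes 0.05 s, during which the arm holds its last target. There are 200 camera calls.

## Working session

There is one attempt and no reset: what is moved stays moved. The work goes in short steps, Python scripts to look and compute and a shell command to move; the robot and the scene stay as the last step left them, time stands still between calls to the robot, and variables do not carry over. Pictures are saved under pics/ and viewed, at most 10 in all, crops included, and the job is handed in when it is done.

```bash
mkdir -p pics
python3 - <<'E'
from plant import bot, viewer
import cv2, numpy as np
o=bot.get_obs(); print({k:np.round(v,3) for k,v in o.items()})
for n in ["scene","top"]:
    p=viewer.capture(n); cv2.imwrite(f"pics/{n}0.png",p["frame"][:,:,::-1])
    print(n,p["fov_y"],p["cx"],p["cy"],np.round(p["T"],3).tolist())
    for t in ["station","cover_pad","cover","flux","collar","flange","driver"]:
        print(t,[(np.round(d["centre"]),round(d["score"],2)) for d in viewer.recognise(t,p)][:2])
E
```

```text
{'time': np.float64(0.0), 'joint_positions': array([ 1.029,  0.343,  1.525, -0.   ,  1.275, -0.146]), 'dq': array([-0.   ,  0.   ,  0.001,  0.002,  0.001,  0.001]), 'tau': array([ 2.0000e-03, -4.3123e+01, -2.4422e+01,  7.2000e-02,  5.6000e-02,
       -0.0000e+00]), 'tool_pos': array([202.178, 484.058, 226.042]), 'tcp_rot': array([-3.14 , -0.   ,  2.746]), 'contact_force': array([ 0.911,  0.511, -0.613]), 'moment': array([-0.014, -0.021,  0.041]), 'finger_force': np.float64(0.0), 'grip_width': np.float64(91.502)}
scene 42.286809891304486 263.4947295597095 188.38047784259157 [[0.508, 0.694, -0.51, 1078.839], [0.861, -0.419, 0.287, -248.987], [-0.015, -0.585, -0.811, 859.742], [0.0, 0.0, 0.0, 1.0]]
station [(array([250., 199.]), 0.68), (array([252., 186.]), 0.42)]
cover_pad [(array([249., 186.]), 0.81)]
cover [(array([250., 189.]), 0.61)]
flux [(array([212., 274.]), 0.96), (array([167., 254.]), 0.5)]
collar [(array([317., 246.]), 0.62)]
flange [(array([169., 256.]), 0.72)]
driver [(array([303., 135.]), 0.77)]
top 57.65704106182828 257.3400861681092 192.11120146759805 [[0.01, -0.994, 0.108, 537.166], [-1.0, -0.012, -0.018, 56.959], [0.019, -0.108, -0.994, 751.264], [0.0, 0.0, 0.0, 1.0]]
station [(array([277., 213.]), 0.65)]
cover_pad [(array([276., 211.]), 0.8), (array([243., 139.]), 0.57)]
cover [(array([276., 214.]), 0.98), (array([251., 146.]), 0.47)]
flux [(array([340., 166.]), 0.83)]
collar [(array([246., 139.]), 0.78)]
flange [(array([365., 209.]), 0.89), (array([278., 216.]), 0.44)]
driver [(array([181., 258.]), 0.66)]
```

View pics/scene0.png

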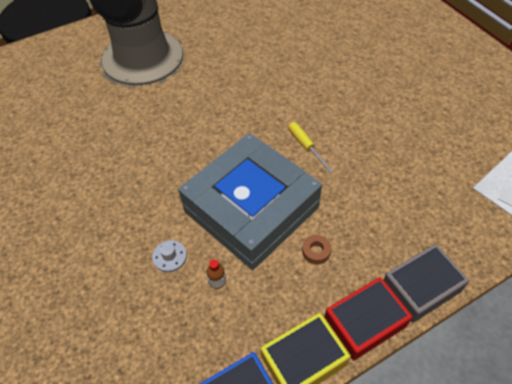

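View pics/top0.png

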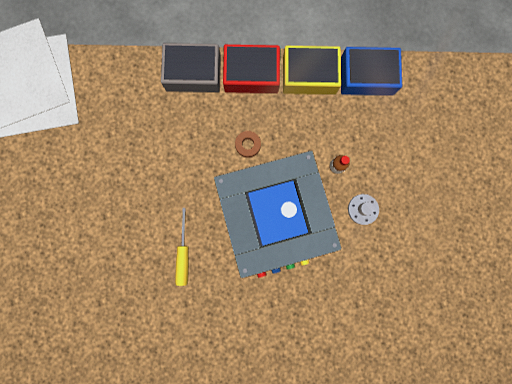

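The scene view shows the station at (250,198), its cover shut with the white disc at (242,192). In the top view the station's corners are near (215,179), (312,152), (340,247) and (242,277). The disc is at (289,210), the hinge side is left (driver at (182,250)) and the sockets face the robot.

```bash
cat > h.py <<'E'
import numpy as np, cv2
from plant import bot, viewer
from scipy.spatial.transform import Rotation as R
def ray(p,uv):
    f=p["frame"].shape[0]/2/np.tan(np.radians(p["fov_y"]/2)); uv=np.atleast_2d(uv).astype(float)
    d=np.c_[(uv[:,0]-p["cx"])/f,(uv[:,1]-p["cy"])/f,np.ones(len(uv))]
    return p["T"][:3,3], d@p["T"][:3,:3].T
def onz(p,uv,z):
    c,d=ray(p,uv); return c+d*((z-c[2])/d[:,2])[:,None]
def proj(p,X):
    f=p["frame"].shape[0]/2/np.tan(np.radians(p["fov_y"]/2))
    c=(np.atleast_2d(X)-p["T"][:3,3])@p["T"][:3,:3]
    return c[:,:2]/c[:,2:]*f+[p["cx"],p["cy"]]
def save(p,n): cv2.imwrite(f"pics/{n}.png",p["frame"][:,:,::-1])
def tool(delta):  # world shift mm -> row units along tool axes
    o=bot.get_obs(); return R.from_euler("xyz",o["tcp_rot"]).inv().apply(delta)/100
E
python3 - <<'E'
from h import *
for n in ["scene","top"]:
    p=viewer.capture(n); f=p["frame"].astype(int); r,g,b=f[...,0],f[...,1],f[...,2]
    cx,cy=(249,186) if n=="scene" else (278,213)
    roi=np.zeros(r.shape,bool); roi[cy-45:cy+45,cx-45:cx+45]=1
    w=roi&(r>180)&(g>180)&(b>180)
    blue=roi&(b>r+60)
    m=(w|blue).astype(np.uint8)
    ys,xs=np.nonzero(w); pad=onz(p,[xs.mean(),ys.mean()],85)[0]
    c=max(cv2.findContours(m,0,1)[0],key=cv2.contourArea)[:,0]
    W=onz(p,c,85)[:,:2].astype(np.float32); rect=cv2.minAreaRect(W)
    print(n,w.sum(),(xs.mean(),ys.mean()),pad.round(1),rect)
    # all cover centroid
    q=viewer.cut_out("station",p)
    c=max(cv2.findContours(q[0]["pixels"].astype(np.uint8),0,1)[0],key=cv2.contourArea)[:,0]
    print(cv2.minAreaRect(onz(p,c,85)[:,:2].astype(np.float32)))
p_=None
print(onz(p,[[215,179],[312,152],[340,247],[242,277]],85).round(1))
for t,z in [("flux",40),("collar",11),("flange",17),("driver",10)]:
    print(t,onz(p,viewer.recognise(t,p)[0]["centre"],z).round())
E
```

```text
scene 139 (np.float64(241.29496402877697), np.float64(192.41007194244605)) [578.  -16.2  85. ] ((572.9024658203125, 4.370338439941406), (105.48262786865234, 93.30168914794922), 16.114540100097656)
((590.9500732421875, -2.960418701171875), (228.58004760742188, 228.0475616455078), 16.201662063598633)
top 190 (np.float64(288.53684210526313), np.float64(209.2578947368421)) [577.2 -15.2  85. ] ((571.25, 5.831199645996094), (104.53262329101562, 91.24768829345703), 16.134544372558594)
((566.078369140625, 5.3805999755859375), (209.5443572998047, 203.3478546142578), 16.413997650146484)
[[ 633.8  126.6   85. ]
 [ 689.5  -61.    85. ]
 [ 506.6 -113.1   85. ]
 [ 449.4   71.9   85. ]]
flux [[ 675. -129.   40.]]
collar [[726.  59.  11.]]Traceback (most recent call last):
  File "<stdin>", line 20, in <module>
IndexError: list index out of range
```

```bash
python3 -m handwheel '-1 -0.585 0 0 0 0.284 -1;-1 -0.585 0 0 0 0.284 -1;-1 -0.585 0 0 0 0.284 -1;-1 -0.585 0 0 0 0.284 -1;-1 -0.585 0 0 0 0.284 -1;-1 -0.585 0 0 0 0.284 -1;-1 -0.585 0 0 0 0.284 -1;-1 -0.585 0 0 0 0.284 -1' && python3 -m handwheel '-0.95 0.36 0 0 0 0 -1;-0.95 0.36 0 0 0 0 -1;-0.95 0.36 0 0 0 0 -1' && python3 -m handwheel '-0.95 0.36 0 0 0 0 -1;-0.95 0.36 0 0 0 0 -1;-0.95 0.36 0 0 0 0 -1' && python3 -m handwheel '-0.95 0.36 0 0 0 0 -1;-0.95 0.36 0 0 0 0 -1;-0.95 0.36 0 0 0 0 -1' && python3 -m handwheel '-0.95 0.36 0 0 0 0 -1;-0.95 0.36 0 0 0 0 -1;-0.95 0.36 0 0 0 0 -1'  && python3 -m handwheel '-0.95 0.36 0 0 0 0 -1;-0.95 0.36 0 0 0 0 -1;-0.95 0.36 0 0 0 0 -1;-0.95 0.36 0 0 0 0 -1'
python3 - <<'E'
from h import *
o=bot.get_obs(); print(o["tool_pos"],o["tcp_rot"],o["contact_force"],o["grip_width"],o["time"])
print("row units to pad, z85:",tool(np.array([577.6,-15.7,85])-o["tool_pos"]))
p=viewer.capture("wrist"); save(p,"w1"); print(p["T"][:3,3]-o["tool_pos"])
for t in ["cover_pad"]:
    for d in viewer.recognise(t,p): print(d["centre"],d["score"],onz(p,d["centre"],85).round(1))
q=viewer.capture("scene"); save(q,"s1")
cv2.imwrite("pics/m1.png",np.hstack([p["frame"],q["frame"][60:,90:378][:384]if 0 else cv2.resize(q["frame"][60:300,130:370],(288,384))])[:,:,::-1])
E
```

```text
time: 1.82
tool_pos: [272.3, 391.8, 226.8]
tcp_rot: [3.141, -0.0, 1.848]
contact_force: [0.7, 0.4, -0.1]
grip_width: 43.2
finger_force: 0.0
time: 2.07
tool_pos: [334.7, 308.4, 226.7]
tcp_rot: [3.141, 0.001, 1.857]
contact_force: [0.7, 0.4, 0.0]
grip_width: 23.3
finger_force: 0.0
time: 2.32
tool_pos: [396.4, 226.6, 226.9]
tcp_rot: [3.141, 0.001, 1.856]
contact_force: [0.9, 0.2, -0.1]
grip_width: 3.4
finger_force: 0.0
time: 2.57
tool_pos: [457.7, 145.1, 226.8]
tcp_rot: [3.14, 0.001, 1.855]
contact_force: [0.4, -0.4, 0.5]
grip_width: 0.5
finger_force: 0.0
time: 2.82
tool_pos: [518.8, 63.5, 226.7]
tcp_rot: [3.14, 0.002, 1.855]
contact_force: [0.6, 0.8, -0.0]
grip_width: 0.4
finger_force: 0.0
time: 3.15
tool_pos: [579.4, -17.7, 225.9]
tcp_rot: [3.141, 0.001, 1.853]
contact_force: [-1.2, 0.8, 0.0]
grip_width: 0.4
finger_force: 0.0
[579.42875936 -17.65171362 225.92130286] [3.14141791e+00 1.05552353e-03 1.85297032e+00] [-1.18572754  0.75331532  0.04423284] 0.38174460171634306 3.15
row units to pad, z85: [ 0.0253248  -0.01237617  1.40918494]
[-19.40731986  65.19487837 157.82077519]
```

View pics/m1.png

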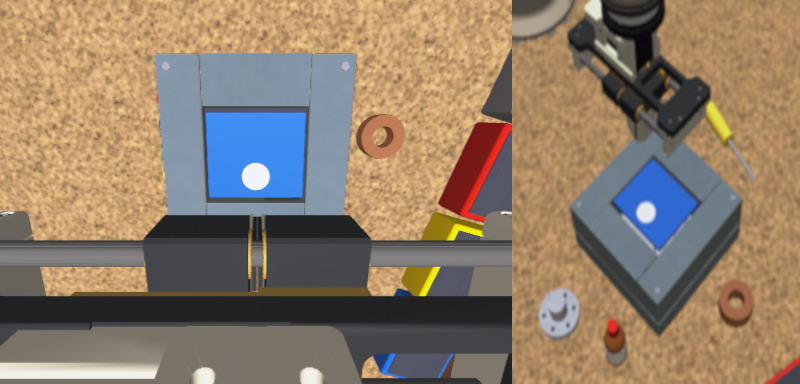

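The wrist view shows the shut cover with the disc at (256,177), in line with the fingers. The gripper's long side runs along the hinge line, and the scene view shows the gripper above the station.

```bash
python3 - <<'E'
from h import *
p=viewer.capture("wrist"); print(proj(p,[577.6,-15.7,85]), onz(p,[256,177],85))
E
python3 -m handwheel '0.025 -0.012 1 0 0 0 -1;0.025 -0.012 1 0 0 0 -1;0.025 -0.012 1 0 0 0 -1' && python3 -m handwheel '0 0 0.33 0 0 0 -1;0 0 0.33 0 0 0 -1;0 0 0.33 0 0 0 -1'
```

```text
[[257.33835045 180.78853721]] [[575.01639757 -12.04946377  85.        ]]
time: 3.6
tool_pos: [572.3, -9.9, 122.5]
tcp_rot: [-3.136, -0.003, 1.857]
contact_force: [-0.4, 0.6, -1.4]
grip_width: 0.8
finger_force: 0.0
time: 3.85
tool_pos: [574.4, -10.7, 93.2]
tcp_rot: [-3.139, -0.002, 1.856]
contact_force: [0.0, -0.2, 0.9]
grip_width: 0.5
finger_force: 0.0
```

```bash
python3 -m handwheel '0 0 0 0 0 0 -1;0 0 0 0 0 0 -1'
python3 - <<'E'
from h import *
o=bot.get_obs(); print(tool(np.array([576.8,-14.5,85])-o["tool_pos"]), o["contact_force"])
E
```

```text
time: 4.02
tool_pos: [576.9, -11.7, 96.1]
tcp_rot: [3.138, 0.002, 1.854]
contact_force: [0.2, -0.2, 0.6]
grip_width: 0.5
finger_force: 0.0
[-0.02679907 -0.00927233  0.11081828] [ 0.24630088 -0.19608905  0.63752341]
```

```bash
python3 -m handwheel '-0.02 -0.01 0.08 0 0 0 -1;-0.02 -0.01 0.12 0 0 0 -1;-0.02 -0.01 0.15 0 0 0 -1;-0.02 -0.01 0.17 0 0 0 -1;-0.02 -0.01 0.17 0 0 0 -1;-0.02 -0.01 0.17 0 0 0 -1'
```

```text
time: 4.52
tool_pos: [576.1, -14.5, 79.9]
tcp_rot: [3.139, 0.002, 1.854]
contact_force: [-5.6, -0.3, 22.5]
grip_width: 0.8
finger_force: 11.0
```

```bash
python3 -m handwheel '0 0 -1 0 0 0 -1;0 0 -1 0 0 0 -1;0 0 -1 0 0 0 -1' && python3 -m handwheel '0 0 -0.4 0 0 0 -1;0 0 -0.4 0 0 0 -1;0 0 -0.4 0 0 0 -1;0 0 -0.4 0 0 0 -1;0 0 -0.4 0 0 0 -1;0 0 -0.4 0 0 0 -1;0 0 -0.4 0 0 0 -1;0 0 -0.4 0 0 0 -1' && python3 -m handwheel '0 0 0 0 0 0 -1;0 0 0 0 0 0 -1;0 0 0 0 0 0 -1;0 0 0 0 0 0 -1'
python3 - <<'E'
from h import *
p=viewer.capture("wrist"); q=viewer.capture("scene"); t=viewer.capture("top")
for n,c in [("w",p),("s",q),("t",t)]:
    for d in viewer.recognise("breaker_top",c): print(n,d["centre"],d["score"],onz(c,d["centre"],65).round(1))
cv2.imwrite("pics/m2.png",np.hstack([p["frame"],cv2.resize(q["frame"][60:300,130:370],(288,384))])[:,:,::-1])
E
```

```text
time: 4.77
tool_pos: [577.1, -14.5, 182.0]
tcp_rot: [3.135, 0.003, 1.853]
contact_force: [1.3, -0.6, -0.2]
grip_width: -0.1
finger_force: 0.0
time: 5.43
tool_pos: [575.0, -14.1, 215.8]
tcp_rot: [-3.14, -0.001, 1.854]
contact_force: [0.2, -1.0, 0.3]
grip_width: 0.6
finger_force: 0.0
time: 5.77
tool_pos: [575.2, -14.1, 216.7]
tcp_rot: [-3.142, -0.0, 1.854]
contact_force: [-0.3, -0.1, 0.2]
grip_width: -0.0
finger_force: 0.0
w [241.9, 165.3] 0.67 [[555.3  -6.6  65. ]]
```

View pics/m2.png

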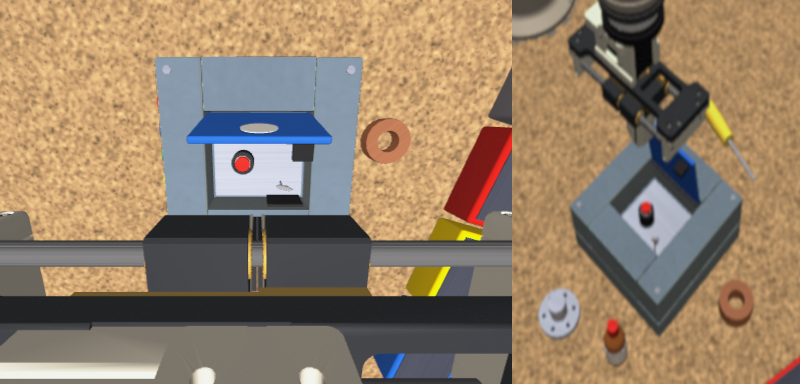

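The cover stands wide open and the red button is at (242,163). That gives (555.5,-6), which matches the model. I'll press it 4 mm towards -y of centre to keep the gripper body clear of the cover.

```bash
python3 -m handwheel '0.09 -0.17 0 0 0 0 -1;0.09 -0.17 0.4 0 0 0 -1;0.09 -0.17 0.8 0 0 0 -1;0.09 -0.17 0.8 0 0 0 -1;0.09 -0.17 0.8 0 0 0 -1' && python3 -m handwheel '0 0 0.2 0 0 0 -1;0 0 0.4 0 0 0 -1;0 0 0.6 0 0 0 -1;0 0 0.6 0 0 0 -1;0 0 0.6 0 0 0 -1;0 0 0.6 0 0 0 -1'
python3 - <<'E'
from h import *
o=bot.get_obs(); print(tool(np.array([556.6,-9.8,59])-o["tool_pos"]), o["contact_force"])
E
```

```text
time: 6.48
tool_pos: [555.4, -10.1, 135.8]
tcp_rot: [-3.138, -0.002, 1.854]
contact_force: [-0.4, 1.2, 0.8]
grip_width: 0.8
finger_force: 0.0
time: 6.98
tool_pos: [558.1, -10.5, 79.2]
tcp_rot: [3.138, 0.002, 1.854]
contact_force: [-0.6, 0.3, 0.9]
grip_width: 0.0
finger_force: 0.0
[ 0.01125176 -0.01349602  0.20148751] [-0.60012932  0.2814816   0.88343958]
```

```bash
python3 -m handwheel '0 -0.01 0.1 0 0 0 -1;0 -0.01 0.14 0 0 0 -1;0 -0.01 0.18 0 0 0 -1;0 -0.01 0.205 0 0 0 -1;0 -0.01 0.215 0 0 0 -1;0 -0.01 0.215 0 0 0 -1;0 -0.01 0.215 0 0 0 -1'
```

```text
time: 7.57
tool_pos: [556.4, -10.7, 58.6]
tcp_rot: [3.139, 0.002, 1.854]
contact_force: [-8.0, -0.5, 26.0]
grip_width: 0.4
finger_force: 13.0
```

```bash
python3 -m handwheel '0 0 -1 0 0 0 -1;0 0 -1 0 0 0 -1;0 0 -1 0 0 0 -1' && python3 -m handwheel '0 0 -0.65 0 0 0 -1;0 0 -0.65 0 0 0 -1;0 0 -0.65 0 0 0 -1;0 0 -0.65 0 0 0 -1;0 0 -0.65 0 0 0 -1'
python3 - <<'E'
from h import *
p=viewer.capture("wrist"); q=viewer.capture("scene"); o=bot.get_obs(); print(o["tool_pos"],o["contact_force"])
for d in viewer.recognise("breaker_top",p): print(d["centre"],d["score"],onz(p,d["centre"],59).round(1))
c=cv2.resize(p["frame"][90:220,190:345],(496,416)); s=cv2.resize(q["frame"][130:230,210:290],(300,416))
cv2.imwrite("pics/m3.png",np.hstack([c,s])[:,:,::-1])
S=np.array([571.2,6.4,0]);a=np.radians(16.2);ey=np.array([-np.sin(a),np.cos(a),0])
print("to y_st=75:",tool(S+75*ey+[0,0,150]-o["tool_pos"]))
E
```

```text
time: 7.82
tool_pos: [557.4, -10.9, 160.2]
tcp_rot: [3.136, 0.003, 1.853]
contact_force: [0.9, -0.4, 0.5]
grip_width: 0.3
finger_force: 0.0
time: 8.23
tool_pos: [554.8, -10.4, 219.2]
tcp_rot: [-3.14, -0.001, 1.854]
contact_force: [-0.3, 0.0, 0.0]
grip_width: 0.1
finger_force: 0.0
[554.58887765 -10.38582795 218.47747427] [0.33305392 0.67843543 0.19488082]
[258.4, 170.6] 0.63 [[554.3  -5.   59. ]]
to y_st=75: [0.8638765  0.20832294 0.68540445]
```

View pics/m3.png

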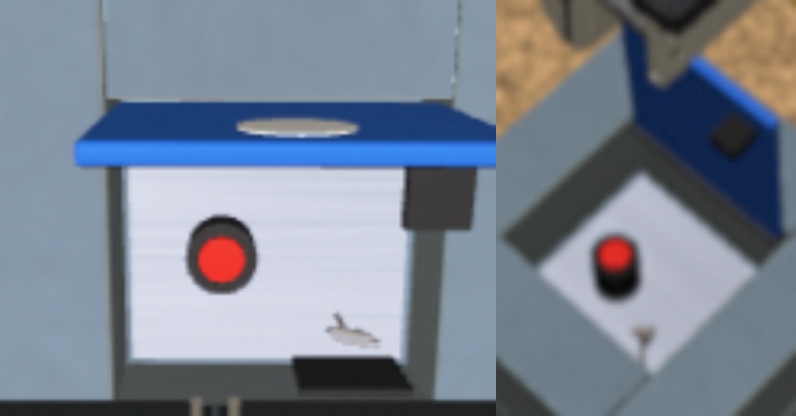

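The button now sits low in its black base, at (220,260) in the crop, so it is set. Next I move to the hinge side.

```bash
python3 -m handwheel '0.4 0.21 0 0 0 0 -1;0.8 0.21 0 0 0 0 -1;0.86 0.21 0 0 0 0 -1;0.86 0.21 0 0 0 0 -1;0.86 0.21 0.3 0 0 0 -1;0.86 0.21 0.6 0 0 0 -1;0.86 0.21 0.68 0 0 0 -1;0.86 0.21 0.68 0 0 0 -1' && python3 -m handwheel '0 0 0 0 0 0 -1;0 0 0 0 0 0 -1;0 0 0 0 0 0 -1'
python3 - <<'E'
from h import *
o=bot.get_obs()
S=np.array([571.2,6.4,0]);a=np.radians(16.2);M=np.array([[np.cos(a),-np.sin(a),0],[np.sin(a),np.cos(a),0],[0,0,1]])
print("station frame",(o["tool_pos"]-S)@M,o["contact_force"])
E
```

```text
time: 9.05
tool_pos: [550.0, 76.9, 149.5]
tcp_rot: [-3.135, -0.001, 1.853]
contact_force: [-1.0, -0.0, -0.2]
grip_width: 0.2
finger_force: 0.0
time: 9.3
tool_pos: [552.7, 77.6, 153.9]
tcp_rot: [3.139, 0.001, 1.853]
contact_force: [-0.1, 0.5, 0.8]
grip_width: 0.7
finger_force: 0.0
station frame [  2.10192143  73.54049099 153.89475386] [-0.07308166  0.48528903  0.77783529]
```

```bash
python3 -m handwheel '-0.12 -0.02 0 0 0 0 -1;-0.2 -0.02 0.01 0 0 0 -1;-0.26 -0.02 0.015 0 0 0 -1;-0.32 -0.02 0.025 0 0 0 -1;-0.38 -0.02 0.035 0 0 0 -1;-0.44 -0.02 0.05 0 0 0 -1;-0.5 -0.02 0.08 0 0 0 -1;-0.56 -0.02 0.11 0 0 0 -1'
python3 - <<'E'
from h import *
o=bot.get_obs()
S=np.array([571.2,6.4,0]);a=np.radians(16.2);M=np.array([[np.cos(a),-np.sin(a),0],[np.sin(a),np.cos(a),0],[0,0,1]])
print("station frame",(o["tool_pos"]-S)@M,o["contact_force"]@M)
q=viewer.capture("scene"); cv2.imwrite("pics/s4.png",cv2.resize(q["frame"][60:300,130:370],(480,480))[:,:,::-1])
E
```

```text
time: 9.97
tool_pos: [565.4, 23.0, 140.9]
tcp_rot: [-3.141, -0.0, 1.854]
contact_force: [0.3, 1.3, 0.6]
grip_width: 0.5
finger_force: 0.4
station frame [ -0.89492926  17.56172018 140.88196056] [0.65465282 1.13981199 0.59348236]
```

View pics/s4.png

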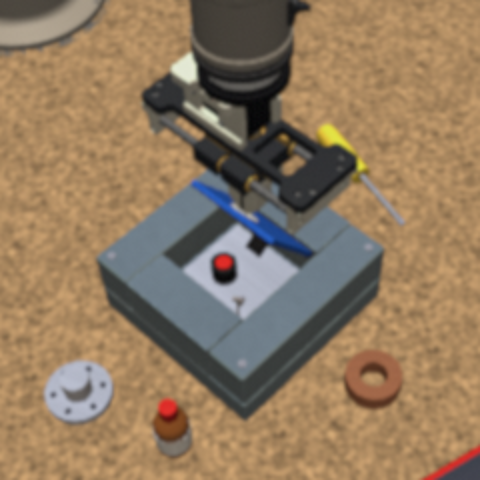

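The cover is leaning over and follows the fingertip (blue edge near (250,215)). I'll carry on along the arc.

```bash
python3 -m handwheel '-0.1 0 0.05 0 0 0 -1;-0.16 0 0.11 0 0 0 -1;-0.21 0 0.17 0 0 0 -1;-0.26 0 0.25 0 0 0 -1;-0.31 0 0.34 0 0 0 -1;-0.35 0 0.42 0 0 0 -1;-0.38 0 0.47 0 0 0 -1;-0.4 0 0.5 0 0 0 -1' && python3 -m handwheel '0 0 0 0 0 0 -1;0 0 0 0 0 0 -1'
python3 - <<'E'
from h import *
o=bot.get_obs()
S=np.array([571.2,6.4,0]);a=np.radians(16.2);M=np.array([[np.cos(a),-np.sin(a),0],[np.sin(a),np.cos(a),0],[0,0,1]])
print("station frame",(o["tool_pos"]-S)@M,o["contact_force"]@M)
E
```

```text
time: 10.68
tool_pos: [576.2, -14.9, 90.2]
tcp_rot: [-3.14, -0.001, 1.853]
contact_force: [-1.0, 1.5, 2.6]
grip_width: 0.5
finger_force: 1.4
time: 10.85
tool_pos: [576.5, -15.0, 91.1]
tcp_rot: [-3.141, 0.0, 1.854]
contact_force: [-0.5, 0.2, 0.0]
grip_width: 0.3
finger_force: 0.4
station frame [ -0.91080405 -22.07144998  91.1209142 ] [-0.39728394  0.29674563  0.02298393]
```

Now I press in to the stop (about 79.5) and hold.

```bash
python3 -m handwheel '0 0 0.04 0 0 0 -1;0 0 0.08 0 0 0 -1;0 0 0.11 0 0 0 -1;0 0 0.125 0 0 0 -1;0 0 0.135 0 0 0 -1;0 0 0.135 0 0 0 -1;0 0 0.135 0 0 0 -1'
```

```text
time: 11.43
tool_pos: [577.2, -15.0, 79.9]
tcp_rot: [3.139, 0.001, 1.854]
contact_force: [-4.8, -2.0, 17.8]
grip_width: 0.7
finger_force: 8.6
```

```bash
python3 -m handwheel '0 0 0.02 0 0 0 -1;0 0 0.03 0 0 0 -1;0 0 0.03 0 0 0 -1;0 0 0.03 0 0 0 -1' && python3 -m handwheel '0 0 -0.3 0 0 0 -1;0 0 -0.7 0 0 0 -1;0 0 -1 0 0 0 -1;0 0 -1 0 0 0 -1' && python3 -m handwheel '0 0 -0.4 0 0 0 -1;0 0 -0.4 0 0 0 -1;0 0 -0.4 0 0 0 -1;0 0 -0.4 0 0 0 -1;0 0 -0.4 0 0 0 -1;0 0 -0.4 0 0 0 -1;0 0 -0.4 0 0 0 -1;0 0 -0.4 0 0 0 -1' && python3 -m handwheel '0 0 0 0 0 0 -1;0 0 0 0 0 0 -1;0 0 0 0 0 0 -1;0 0 0 0 0 0 -1;0 0 0 0 0 0 -1;0 0 0 0 0 0 -1;0 0 0 0 0 0 -1;0 0 0 0 0 0 -1'
python3 - <<'E'
from h import *
p=viewer.capture("wrist"); q=viewer.capture("scene")
cv2.imwrite("pics/m5.png",np.hstack([p["frame"],cv2.resize(q["frame"][60:300,130:370],(288,384))])[:,:,::-1])
E
```

```text
time: 11.77
tool_pos: [577.4, -15.1, 79.5]
tcp_rot: [3.138, 0.002, 1.854]
contact_force: [-11.2, -1.3, 35.4]
grip_width: -0.0
finger_force: 17.7
time: 12.1
tool_pos: [579.7, -15.0, 181.2]
tcp_rot: [3.131, 0.005, 1.854]
contact_force: [0.1, 0.6, 0.4]
grip_width: 0.6
finger_force: 0.0
time: 12.77
tool_pos: [576.3, -14.8, 213.9]
tcp_rot: [-3.14, -0.001, 1.854]
contact_force: [0.0, -0.2, 0.9]
grip_width: 0.9
finger_force: 0.0
time: 13.43
tool_pos: [576.5, -14.8, 214.8]
tcp_rot: [3.141, -0.0, 1.854]
contact_force: [-0.6, -0.2, 0.7]
grip_width: 0.4
finger_force: 0.0
```

View pics/m5.png

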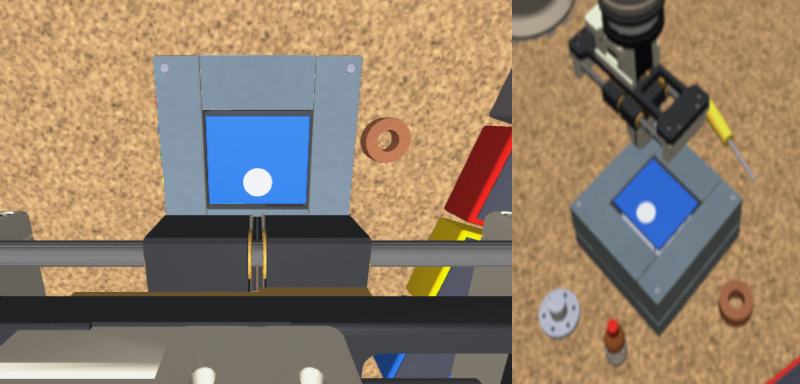

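The cover is flush and still shut over 1.5 s after release, with the disc at (257,182). The arm is clear and the loose things haven't moved.

```bash
python3 -c "
from plant import bot
print(bot.close_job())"
```

```text
the job is handed in; nothing more can be done
None
```

I opened the cover, pressed the breaker button fully down, and shut and latched the cover in about 13.5 s, leaving the loose things untouched; the job is handed in, but the hand-in call gave no verdict.

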